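# Lid and latch the collet case

## Task

The lid of the open steel collet case is tucked under the low plywood shelf: slide it out flat along the bench until it lies clear in front of the shelf, then lift it, set it fully home on the case with its keeper next to the case's draw latch, and let go. Hook the latch's raised wire loop over the keeper and only then press the lever down over centre until it lies flat. Leave the other things on the bench where they are.

Things in the scene. Friction and masses are not known exactly. Their poses are not given: they have to be found in the camera images.
- riser: low plywood shelf fixed on the bench: board 170 (x) x 200 mm, underside 50 and top 64 mm above the bench, open at the front, 12 mm end panels at both sides (176 mm clear between). Origin: at bench level under the middle of the board's front edge; x points from there in under the shelf, z up. A drill block and a chuck stand on it at x over 70 mm.
- lid: loose green steel lid, 0.48 to 0.75 kg. Origin: centre of its underside, z up. Locating plug 120 (x) x 102 (y) mm, z 0 to 8; plate 140 (x) x 120 (y) mm, z 8 to 13. Grip rib in the middle, keeper at the middle of the front (-x) edge. Starts flat on the bench, keeper foremost, only 36 to 48 mm of its front showing from under the shelf. Held by the keeper it would swing down; carry it by the rib.
- keeper (a point): seat of the loop's bar in the notch of the lid's steel keeper: x -55.5, y 0, z 21.5 mm in the lid's frame; axes as the lid. Keeper, 16 mm wide (y), in the lid's frame: post x -66 to -58, z 13 to 34; lip at its top overhanging to x -54, z 29 to 34; ledge at its foot to x -43, z 13 to 19. The notch between lip and ledge opens to +x.
- case: open green steel case with collets, fixed to the bench, 140 (x) x 120 (y) x 60 mm high, walls 6 mm. Origin: centre of its underside, z up; draw latch on its front (-x). The lid's plug goes inside the walls with 4 mm play each way in x, 3 mm in y; seated, the lid's origin is 52 mm above this origin, axes parallel. The latch bracket reaches to x -120 mm, 51 mm high (ears at the pivot to 71).
- lever_pivot (a point): hinge axis of the latch lever: x -100, y 0, z 64 mm in the case's frame; axes as the case. The lever turns about the case's y axis.
- lever (a joint): latch lever angle, rad. 0: closed, flat, pointing level to -x of the case; 1.57 upright; 2.3 limit, leaning over the lid. Friction 0.05 N m; starts at 0.7 to 1.1. The loop's pivot is on it, 16 mm from its pivot, 28 degrees below its line. Loop hooked: tension begins near 1.0, peaks near 0.26 (dead centre), below that it holds the lever shut; about 2 N down at the tip closes it.
- lever_tip (a point): free end of the lever, 62 mm from its pivot, on the face that is uppermost when closed (2.5 mm off the mid-plane). Steel lever 5 mm thick, 12 mm wide, its last 16 mm 20 mm wide. x of the point runs from tip to pivot, z out of the upper face.
- loop (a joint): angle of the wire loop on the lever, rad; grows as the loop is raised from the lid side. The loop's elevation over the level line to the lid (+x of the case) is 0.30 + loop - lever. Its hinge is light (friction 0.007 N m): it stays when standing nearly upright and falls when leaned towards the lid; limit 2.5; starts standing up, at 2.1 to 2.4.
- loop_end (a point): middle of the end bar of the wire loop: steel wire 5 mm thick; the loop is 34 mm wide outside and 24 mm inside, its bar (along the case's y) is 54.7 mm from the loop's pivot. The loop straddles the lever; it is sprung lengthwise, stretching up to 7 mm at 3.5 N per mm.
- bush: bystander: brass bush, 32 mm diameter, 30 mm high, standing beside the case. Origin: centre of its underside.
- blank: bystander: wooden block 70 x 35 x 35 mm lying beside the case. Origin: centre of its underside.
- oilcan: bystander: grey oil bottle, 52 mm diameter, 110 mm high, standing at the back of the bench between shelf and case. Origin: centre of its underside.
- chuck: bystander: steel drill chuck, 48 mm diameter, 58 mm high, standing on the shelf. Origin: centre of its underside.
- collar: bystander: flat steel collar, 48 mm diameter, 14 mm high, lying between shelf and case. Origin: centre of its underside.
- rib (a point): middle of the top of the lid's upright grip rib: 50 mm long (x), 18 mm wide (y), z 13 to 41 in the lid's frame; this point is at x 0, y 0, z 41 mm there; axes as the lid.
- spanner: bystander: steel spanner lying flat at the right of the bench. Origin: middle of its underside.
- screwdriver: bystander: black-handled screwdriver lying at the left of the bench. Origin: under its middle.

How it is judged:
By the outcome, as a careful person would: the job done as asked, in the order asked, and still so for the second after the job is handed in, with the robot touching nothing.
It also fails if it takes over 64 s, if anything falls off the work surface, if the arm or the gripper's body presses on something with over 40 N, if the wrist force passes 120 N, or if a joint passes its speed limit or range.

## Robot

A 7-joint arm with a two-finger parallel gripper is mounted at the origin on the work surface. World frame = base frame: x ahead of the robot, y to its left, z up, the work surface at z = 0. Lengths are in m, angles in rad, forces in N, time in s.
With the tool pointing down it reaches from about 0.425 to 0.925 m from the base axis. Payload 6.8 kg.
Tool frame: the origin (TCP) lies midway between the tips of the shut fingers; the grasp point (between the pads) lies 19 mm behind it; x points along the fingers, y is the direction in which the jaws open and shut, and the axes are right-handed (so a half turn about x gives the same grasp; the last joint's range is limited). The gripper opens to 85 mm and grips with 20 to 120 N. Pads are 22 mm wide; open, the fingers measure 114 mm over their backs; the gripper's body (76 mm by 85 mm) begins 54 mm behind the grasp point. The pads swing forward as they close: fully open they stand 13 mm farther back than shut.
Start: joints at [-1.418, 0.477, 0.022, 1.555, -0.011, 1.109, -0.083], TCP at [0.174, 0.652, 0.231] pointing down, gripper open.
Joint ranges: [-2.96, 2.96], [-0.34, 2.1], [-1.41, 1.46], [0.24, 2.44], [-1.37, 4.51], [0.17, 1.92], [-2.96, 2.96]. Speed limits (rad/s): [2.39, 2.39, 3.14, 3.14, 3.14, 3.14, 3.14].

## Interface

Orientations are given as a rotation vector (axis times angle).
In Python, from bench import r, viewer, nets gives the robot as it stands.
- The arm moves only by the shell command python3 -m pendant 'ROWS' [FORCE]. ROWS is JSON, one flat list of numbers, 5 for each row, row after row: the finger opening in mm, from 0 to 85.4, then the shift along the tool's x, y, z in mm, then the turn about the tool's x in rad. A call has 1 to 20 rows; each row shifts and turns the commanded pose from where the row before left it, along the tool's axes as they then stand; what a row does not reach is not made up. A row lasts 1/8 s, in which the tool goes at most 62.5 mm and 10.7 degrees, less where a joint would pass 70% of its speed; a pose out of reach is approached as far as the arm can. A call with a gripper value outside its range is refused whole. The fingers move at their own pace and stop on an object; FORCE is the grip in N (left out, the last holds). Time passes only in rows, so rows that do not move let the fingers close. It gives the time, the measured TCP pose, the force and the opening at its end, in the units of the state.
- r.get_obs(): the state, without advancing time (a new reading comes with each control period).
- viewer.grab_frame(name): name is "side" or "top"; returns (picture, depth): 384x512x3 uint8, red, green, blue; 384x512 float32, m along the optical axis (not along the pixel's ray), 0 where there is no reading.
- viewer.calibration(name): a dict with "mtx" (3x3 intrinsics, pixels), "distortion" ([k1, k2, p1, p2, k3] as OpenCV has them; the pictures are not rectified), "world_to_cam" (4x4, takes a point from world to camera coordinates). Camera axes: x right, y up, looking along -z (the intrinsics and any distortion apply to the point x, -y, -z); pixel columns grow to the right and rows downward; lengths in m; the calibration is good to about 2 mm. A picture is of the moment at which its call begins. calibration takes no time and is no camera call.
- r.hand_in(): hands the job in, once; it reports no verdict.
Trained networks look in the newest picture that a camera, given by its name, has taken for a name from the list of things; names that differ only in an ending like _2 or _b are one class to them, and where a whole thing is asked for, a point or a joint stands for the part that bears it (a point fixed in the world has none). Each returns a list of dicts, best first, with "score" (0 to 1); they miss things now and then, are a little off and sometimes report something else, mostly with a low value. They report only what shows in the picture. A call takes as long as a camera call.
- nets.look_for(name, camera): "location" ([x, y, z] in m, in world coordinates, good to about 4 mm: the middle of the surface that is visible of it).
- nets.silhouettes(name, camera): "mask" (384x512 bool, what is visible of it).
The state is a dict: "clock": time; "joints": joint angles; "qvel": joint speeds; "tau": joint torques, N m; "tcp_pos": TCP position; "orientation": TCP orientation; "contact_force": force on the tool from outside, world axes, zero at the start; "moment": the same for the moment, N m; "grip_width": finger opening in m.
Only numpy, scipy, OpenCV 4.12 (cv2) and the standard library are available. Lean on these libraries where they do the work, as an engineer would, in place of code of your own. Each camera call takes 0.05 s, during which the arm holds its last target. There are 200 camera calls.

## Working session

There is one attempt and no reset: what is moved stays moved. The work goes in short steps, Python scripts to look and compute and a shell command to move; the robot and the scene stay as the last step left them, time stands still between calls to the robot, and variables do not carry over. Pictures are saved under pics/ and viewed, about 8 in all and at most 12, crops included, and the job is handed in when it is done.

```bash
ls; mkdir -p pics; cat > h.py <<'E'
import numpy as np,cv2
from bench import r,viewer,nets
from scipy.spatial.transform import Rotation as R
def grab(n,f=None):
    p,d=viewer.grab_frame(n)
    if f: cv2.imwrite('pics/'+f,p[:,:,::-1])
    return p,d
def unproj(n,d,mask=None):
    c=viewer.calibration(n);K=np.array(c['mtx']);D=np.array(c['distortion']);T=np.linalg.inv(np.array(c['world_to_cam']))
    m=d>0
    if mask is not None:m&=mask
    v,u=np.nonzero(m);z=d[v,u]
    q=cv2.undistortPoints(np.stack([u,v],1).astype(np.float64)[:,None],K,D)[:,0]
    P=np.stack([q[:,0]*z,-q[:,1]*z,-z],1)
    return P@T[:3,:3].T+T[:3,3],np.stack([u,v],1)
def proj(n,P):
    c=viewer.calibration(n);T=np.array(c['world_to_cam']);P=np.atleast_2d(P)@T[:3,:3].T+T[:3,3]
    P=P*[1,-1,-1]
    return cv2.projectPoints(P,np.zeros(3),np.zeros(3),np.array(c['mtx']),np.array(c['distortion']))[0][:,0]
def st():
    o=r.get_obs();print(round(o['clock'],2),np.round(o['tcp_pos'],4),np.round(o['orientation'],3),np.round(o['contact_force'],1),round(o['grip_width'],4))
    print(np.round(R.from_rotvec(o['orientation']).as_matrix(),3));return o
E
cat > a.py <<'E'
from h import *
np.set_printoptions(suppress=True,precision=4)
st()
for c in ['side','top']:
    grab(c,c+'0.png')
    k=viewer.calibration(c);T=np.linalg.inv(np.array(k['world_to_cam']));print(c,T[:3,3],-T[:3,2])
    for n in ['lid','case','riser','keeper','rib','lever_pivot','lever_tip','loop_end','bush','blank','oilcan','chuck','collar']:
        for x in nets.look_for(n,c)[:2]: print(n,np.round(x['location'],3),round(x['score'],2),np.round(proj(c,x['location'])[0]))
E
python3 a.py
```

```text
pics
0.0 [0.1739 0.6516 0.2303] [ 0.203  1.561 -0.206] [-0.3  0.5  0.5] 0.0852
[[-0.     0.258  0.966]
 [-0.002  0.966 -0.258]
 [-1.    -0.002  0.   ]]
side [ 0.1402 -0.6917  0.6958] [ 0.411   0.6767 -0.6108]
lid [ 0.607 -0.219  0.01 ] 0.94 [312. 252.]
lid [0.564 0.222 0.039] 0.7 [217. 165.]
case [0.567 0.223 0.037] 0.59 [218. 165.]
riser [ 0.694 -0.241  0.064] 0.82 [347. 229.]
keeper [ 0.608 -0.216  0.01 ] 0.96 [312. 251.]
keeper [0.561 0.103 0.034] 0.44 [234. 185.]
rib [ 0.606 -0.219  0.011] 0.65 [312. 252.]
lever_pivot [0.566 0.226 0.049] 0.7 [217. 162.]
lever_tip [0.465 0.238 0.099] 0.66 [185. 156.]
loop_end [0.47  0.233 0.114] 0.52 [186. 152.]
blank [0.564 0.098 0.033] 0.87 [236. 186.]
oilcan [ 0.744 -0.024  0.052] 0.81 [309. 183.]
oilcan [0.469 0.227 0.106] 0.68 [187. 155.]
chuck [ 0.722 -0.303  0.106] 0.97 [377. 227.]
chuck [ 0.747 -0.023  0.056] 0.45 [309. 181.]
collar [ 0.48  -0.004  0.013] 0.53 [228. 220.]
top [ 0.4863 -0.0138  1.2336] [ 0.0912  0.0073 -0.9958]
lid [ 0.602 -0.204  0.016] 0.97 [312. 188.]
case [0.574 0.226 0.043] 0.71 [187. 196.]
case [0.469 0.239 0.103] 0.54 [179. 227.]
riser [ 0.697 -0.211  0.064] 0.96 [316. 159.]
keeper [ 0.598 -0.206  0.015] 0.7 [313. 189.]
rib [ 0.602 -0.201  0.014] 0.71 [311. 188.]
lever_pivot [0.574 0.232 0.047] 0.83 [185. 196.]
lever_tip [0.469 0.238 0.106] 0.58 [179. 227.]
loop_end [0.468 0.239 0.108] 0.26 [178. 228.]
bush [0.631 0.323 0.031] 0.56 [160. 180.]
blank [0.564 0.115 0.034] 0.46 [220. 199.]
blank [ 0.736 -0.285  0.115] 0.25 [341. 144.]
oilcan [ 0.596 -0.204  0.011] 0.32 [312. 190.]
chuck [ 0.736 -0.286  0.117] 0.67 [341. 144.]
chuck [0.445 0.417 0.023] 0.44 [133. 234.]
```

```bash
python3 -c "
import cv2
t=cv2.imread('pics/top0.png');s=cv2.imread('pics/side0.png')
cv2.imwrite('pics/t1.png',cv2.resize(t[110:290,100:370],None,fx=2.9,fy=2.9,interpolation=cv2.INTER_CUBIC))
cv2.imwrite('pics/s1.png',cv2.resize(s[110:310,150:417],None,fx=2.95,fy=2.95,interpolation=cv2.INTER_CUBIC))"
```

```text
(no output)
```

View pics/t1.png

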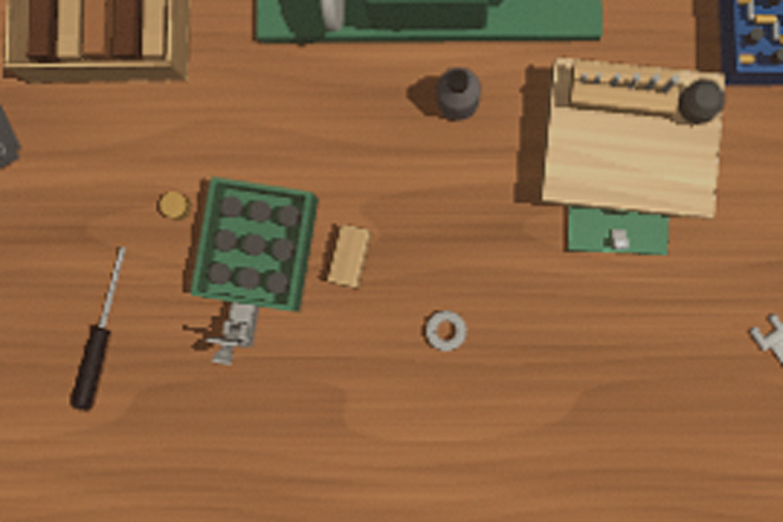

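View pics/s1.png

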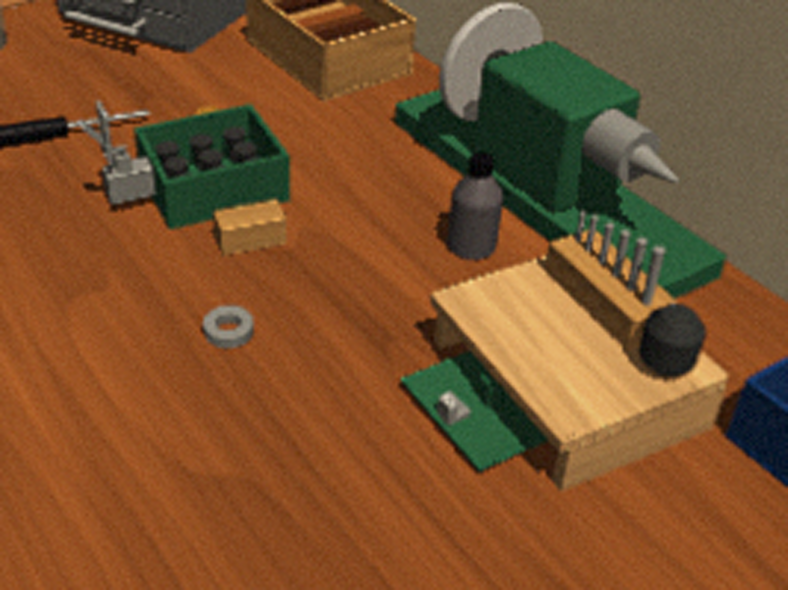

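The lid sticks out from under the shelf, keeper at about (312,188) in the top picture. The case is at (187,196) with the lever and loop up at (179,227), and the blank and bush stand beside it. Next I'll measure the poses.

```bash
cat > b.py <<'E'
from h import *
np.set_printoptions(suppress=True,precision=4)
def rect(P,lab):
    (c,s,a)=cv2.minAreaRect((P[:,:2]*1000).astype(np.float32)); print(lab,len(P),'c',np.round(c,1),'s',np.round(s,1),'ang',round(a,2),'z',np.round(np.percentile(P[:,2],[5,50,95])*1000,1))
for c in ['top','side']:
    p,d=grab(c);P,uv=unproj(c,d);col=p[uv[:,1],uv[:,0]].astype(int)
    green=(col[:,1]>1.25*col[:,0])&(col[:,1]>1.1*col[:,2])
    def box(x0,x1,y0,y1,z0,z1): return (P[:,0]>x0)&(P[:,0]<x1)&(P[:,1]>y0)&(P[:,1]<y1)&(P[:,2]>z0)&(P[:,2]<z1)
    rect(P[box(.5,.75,-.32,-.1,-.01,.03)&green],c+' lid')
    rect(P[box(.45,.75,.12,.34,.05,.07)&green],c+' case rim')
    rect(P[box(.58,.75,-.36,-.08,.058,.072)],c+' shelf')
    rect(P[box(.5,.7,.05,.17,.028,.045)],c+' blank')
    rect(P[box(.45,.65,-.3,-.1,.02,.042)],c+' keeper')
    L=box(.4,.56,.15,.33,.066,.2)
    print('latch high pts',L.sum());Q=P[L];print(Q[np.argsort(-Q[:,2])][::max(1,len(Q)//12)])
    B=box(.4,.62,-.3,.0,-.02,.01);print('bench z',np.median(P[B,2]))
E
python3 b.py
```

```text
top lid 421 c [ 597.8 -206. ] s [117.3  49.7] ang 87.11 z [ 9.1 13.  17.2]
top case rim 287 c [581.1 225. ] s [118.8 137.8] ang 81.1 z [52.4 59.6 63.5]
top shelf 2000 c [ 680.8 -217.1] s [202.7 124.4] ang 84.11 z [60.6 64.2 67.9]
top blank 231 c [585.9 130.6] s [72.9 96. ] ang 77.49 z [30.5 34.6 39.4]
top keeper 39 c [ 611.8 -161.2] s [114.8  44.8] ang 73.49 z [20.3 33.5 40. ]
latch high pts 109
[[0.4677 0.2321 0.1301]
 [0.4676 0.227  0.1243]
 [0.4454 0.2445 0.1161]
 [0.4516 0.2453 0.1132]
 [0.4578 0.2467 0.1073]
 [0.4577 0.2446 0.1024]
 [0.4639 0.2365 0.0954]
 [0.4702 0.2452 0.0859]
 [0.4734 0.2534 0.079 ]
 [0.4832 0.2483 0.0731]
 [0.4799 0.2354 0.0712]
 [0.4832 0.2392 0.069 ]
 [0.4898 0.2299 0.0662]]
bench z 9.599389664072255e-05
side lid 861 c [ 608.  -201.3] s [131.5  75.7] ang 85.58 z [10.5 12.6 15.9]
side case rim 368 c [580.1 224.3] s [123.9 140.5] ang 80.51 z [50.9 57.8 61. ]
side shelf 2735 c [ 688.5 -217.2] s [202.3 143.4] ang 84.1 z [61.3 63.7 65.9]
side blank 298 c [584.6 132.3] s [80.  95.3] ang 76.51 z [28.7 34.6 42. ]
side keeper 137 c [ 606.6 -202.3] s [188.1  62.2] ang 83.45 z [20.8 31.5 40.8]
latch high pts 116
[[0.4659 0.2448 0.1293]
 [0.468  0.2587 0.1253]
 [0.4466 0.2413 0.1161]
 [0.4465 0.2345 0.1126]
 [0.4468 0.2367 0.1078]
 [0.4525 0.2364 0.1026]
 [0.4573 0.2412 0.0985]
 [0.4679 0.2603 0.0922]
 [0.4668 0.2275 0.0883]
 [0.4646 0.2249 0.0795]
 [0.4626 0.2294 0.0741]
 [0.4889 0.2516 0.0716]
 [0.4834 0.232  0.0692]]
bench z -0.00038166990176524695
```

```bash
cat > c.py <<'E'
from h import *
for c in ['top','side']:
    p,d=grab(c);P,uv=unproj(c,d);col=p[uv[:,1],uv[:,0]].astype(int)
    green=(col[:,1]>1.25*col[:,0])&(col[:,1]>1.1*col[:,2])
    m=(P[:,0]>.5)&(P[:,0]<.61)&(P[:,1]>-.29)&(P[:,1]<-.12)
    K=P[m&~green&(abs(P[:,1]+.205)<.03)&(P[:,2]>.024)&(P[:,2]<.042)&(P[:,0]<.598)]
    print(c,'keeper',len(K),K.mean(0),K.min(0),K.max(0))
    G=P[m&green&(abs(P[:,2]-.013)<.008)]
    # front edge & side edges
    b=np.round(G[:,1]/.006);fe=np.array([[G[b==k,1].mean(),np.percentile(G[b==k,0],3)] for k in np.unique(b) if (b==k).sum()>4]);
    print(' front slope deg',np.degrees(np.arctan(np.polyfit(fe[2:-2,0],fe[2:-2,1],1)[0])),'x',np.median(fe[:,1]))
    b=np.round(G[:,0]/.004)
    e=np.array([[k*.004,G[b==k,1].min(),G[b==k,1].max()] for k in np.unique(b) if (b==k).sum()>8]);print(np.round(e,4))
E
python3 c.py; python3 -m pendant '[85,0,-36,31,0, 85,0,-36,31,0, 85,0,-36,31,0, 85,0,-36,31,0, 85,0,-36,31,0, 85,0,-36,31,0, 85,0,-36,31,0, 85,0,-36,31,0, 85,0,-36,31,0, 85,0,-36,31,0, 85,0,-36,31,0, 85,0,-36,31,0, 85,0,-36,31,0, 85,0,-36,31,0, 85,0,-36,31,0, 85,0,-36,31,0, 85,0,-36,31,0, 85,0,-36,31,0, 85,0,-36,31,0, 85,0,-36,31,0]' 30
```

```text
top keeper 19 [ 0.58164018 -0.20436574  0.03401393] [ 0.57669644 -0.21118508  0.026368  ] [ 0.58713358 -0.19689432  0.03836915]
 front slope deg 2.624484827197266 x 0.5748857325913299
[[ 0.576  -0.2633 -0.1656]
 [ 0.58   -0.2637 -0.1481]
 [ 0.584  -0.2641 -0.1478]
 [ 0.588  -0.2637 -0.1484]
 [ 0.592  -0.2633 -0.1485]
 [ 0.596  -0.2635 -0.1479]
 [ 0.6    -0.263  -0.1481]
 [ 0.604  -0.2637 -0.148 ]
 [ 0.608  -0.2641 -0.1483]]
side keeper 43 [ 0.58076476 -0.2060098   0.03107285] [ 0.57592144 -0.21368371  0.02441229] [ 0.58847207 -0.19632128  0.03473638]
 front slope deg 2.139949560673628 x 0.5728239532894661
[[ 0.572  -0.2647 -0.1592]
 [ 0.576  -0.2644 -0.1468]
 [ 0.58   -0.2637 -0.1471]
 [ 0.584  -0.2647 -0.15  ]
 [ 0.588  -0.2645 -0.1466]
 [ 0.592  -0.2654 -0.1453]
 [ 0.596  -0.2644 -0.1478]
 [ 0.6    -0.2664 -0.1483]
 [ 0.604  -0.266  -0.1494]
 [ 0.608  -0.2663 -0.1468]]
clock: 4.1
tcp_pos: [0.5882, -0.2045, 0.2314]
orientation: [0.205, 1.561, -0.204]
contact_force: [1.1, 1.1, 0.9]
grip_width: 0.0851
```

```bash
python3 -m pendant '[60,30,-2.6,-5.7,-0.11, 60,50,0,0,-0.105, 40,50,0,0,0, 40,40,0,0,0, 40,30,0,0,0, 40,13,0,0,0, 40,0,0,0,0]' 30; python3 -c "
from h import *
st();grab('side','s2.png');grab('top','t2.png')
a=cv2.imread('pics/s2.png')[170:320,220:420];b=cv2.imread('pics/t2.png')[100:250,220:420]
cv2.imwrite('pics/c2.png',cv2.resize(np.hstack([a,b]),None,fx=2,fy=2,interpolation=cv2.INTER_CUBIC))"
```

```text
clock: 4.97
tcp_pos: [0.5811, -0.2043, 0.018]
orientation: [0.036, 1.571, -0.036]
contact_force: [0.9, 0.2, 1.0]
grip_width: 0.04
4.97 [ 0.5811 -0.2043  0.018 ] [ 0.036  1.571 -0.036] [0.9 0.2 1. ] 0.04
[[-0.001  0.046  0.999]
 [ 0.     0.999 -0.046]
 [-1.     0.    -0.001]]
```

View pics/c2.png

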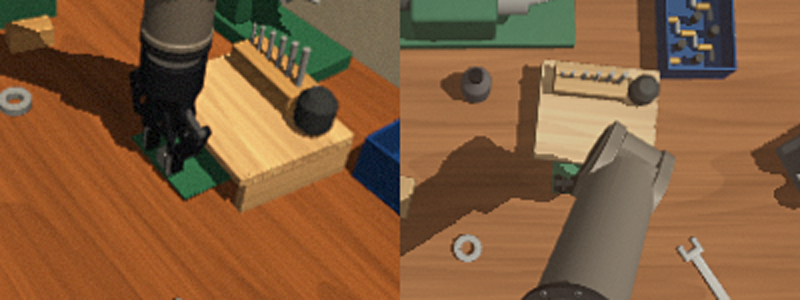

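The fingers straddle the keeper and clear the shelf, as the left panel shows near (175,155). Next I grip it and pull the lid out.

```bash
python3 -m pendant '[0,0,0,0,0, 0,0,0,0,0, 0,0,0,0,0, 0,0,0,0,0, 0,0,0,-8,0, 0,0,0,-15,0, 0,0,0,-17,0, 0,0,0,-17,0, 0,0,0,-17,0, 0,0,0,-17,0, 0,0,0,-17,0, 0,0,0,-15,0, 0,0,0,-5,0, 0,0,0,0,0]' 30
```

```text
clock: 6.82
tcp_pos: [0.4547, -0.1991, 0.0196]
orientation: [0.035, 1.567, -0.037]
contact_force: [1.5, -0.2, 10.5]
grip_width: 0.0152
```

```bash
python3 -m pendant '[40,0,0,0,0, 40,0,0,0,0, 40,-30,0,0,0, 40,-50,0,0,0, 40,-50,0,0,0, 70,-30,0,20,0, 70,0,0,40,0, 70,0,0,0,0]' 30; cat > d.py <<'E'
from h import *
st()
for c in ['top','side']:
    p,d=grab(c,c+'3.png');P,uv=unproj(c,d);col=p[uv[:,1],uv[:,0]].astype(int)
    green=(col[:,1]>1.25*col[:,0])&(col[:,1]>1.1*col[:,2])
    m=(P[:,0]>.4)&(P[:,0]<.64)&(P[:,1]>-.3)&(P[:,1]<-.1)&green&(P[:,2]>.004)
    G=P[m&(P[:,2]<.02)]
    print(c,len(G),G.min(0),G.max(0),cv2.minAreaRect((G[:,:2]*1000).astype(np.float32)))
    G=P[m&(P[:,2]>.033)&(P[:,2]<.047)]
    if len(G): print('rib',len(G),G.mean(0),cv2.minAreaRect((G[:,:2]*1000).astype(np.float32)))
    for n in ['rib','keeper','lid']:
        for x in nets.look_for(n,c)[:1]: print(n,np.round(x['location'],3),round(x['score'],2))
a=cv2.imread('pics/side3.png')[170:320,180:380];b=cv2.imread('pics/top3.png')[130:280,220:420]
cv2.imwrite('pics/c3.png',cv2.resize(np.hstack([a,b]),None,fx=2,fy=2,interpolation=cv2.INTER_CUBIC))
E
python3 d.py
```

```text
clock: 7.82
tcp_pos: [0.5155, -0.2005, 0.1783]
orientation: [0.034, 1.57, -0.034]
contact_force: [-0.9, -0.9, 0.5]
grip_width: 0.0704
7.83 [ 0.5155 -0.2005  0.1783] [ 0.034  1.57  -0.034] [-0.9 -0.9  0.5] 0.0704
[[ 0.001  0.043  0.999]
 [-0.     0.999 -0.043]
 [-1.    -0.     0.001]]
top 613 [ 0.44692378 -0.24913119  0.00484484] [ 0.58584663 -0.13935234  0.01952922] ((515.4305419921875, -194.15130615234375), (101.38529968261719, 139.19168090820312), 86.19143676757812)
rib 16 [ 0.4953962  -0.20100328  0.04066164] ((496.3876953125, -201.64002990722656), (14.350414276123047, 10.0095853805542), 87.04531860351562)
rib [ 0.511 -0.178  0.014] 0.93
keeper [ 0.504 -0.178  0.013] 0.72
lid [ 0.506 -0.18   0.017] 0.83
side 1801 [ 0.44191012 -0.26544723  0.00843413] [ 0.58722447 -0.13915937  0.01962692] ((514.4967651367188, -202.6702880859375), (121.11454772949219, 139.859619140625), 86.17474365234375)
rib 148 [ 0.51277612 -0.20420693  0.0391938 ] ((514.08984375, -203.02197265625), (19.559606552124023, 50.3437385559082), 88.67932891845703)
rib [ 0.511 -0.211  0.01 ] 0.97
keeper [ 0.506 -0.214  0.007] 0.66
lid [ 0.507 -0.212  0.012] 0.74
```

View pics/c3.png

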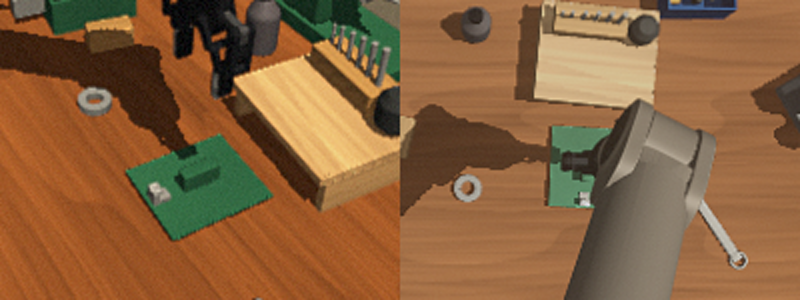

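Both panels show the lid flat and clear of the shelf, with its rib under the open gripper. Now I take it by the rib.

```bash
python3 -m pendant '[50,40,-2,0,0.015, 50,50,0,0,0, 50,40,0,0,0, 50,24,0,0,0, 50,5,0,0,0, 0,0,0,0,0, 0,0,0,0,0, 0,0,0,0,0, 0,0,0,0,0, 0,0,0,0,0, 0,0,0,0,0]' 70 && python3 -m pendant '[0,-4,0,0,0, 0,-10,0,0,0, 0,-30,0,0,0, 0,-40,0,0,0, 0,-40,0,0,0, 0,-40,0,0,0, 0,-30,0,0,0, 0,0,0,0,0]' 70
```

```text
clock: 9.6
tcp_pos: [0.5141, -0.2035, 0.0207]
orientation: [0.048, 1.568, -0.048]
contact_force: [-0.8, 0.6, 7.1]
grip_width: 0.0165
clock: 10.6
tcp_pos: [0.5143, -0.2038, 0.2155]
orientation: [0.048, 1.565, -0.048]
contact_force: [0.1, -0.2, -5.4]
grip_width: 0.0165
```

```bash
python3 -m pendant '[0,0,20,2,0, 0,0,40,4,0, 0,0,46,4,0, 0,0,46,4,0, 0,0,46,4,0, 0,0,46,4,0, 0,0,46,4,0, 0,0,46,4,0, 0,0,46,4,0, 0,0,30,4,0, 0,0,20,2,0, 0,-50,0,0,0.05, 0,0,0,0,0.046, 0,0,0,0,0]' 70; cat > e.py <<'E'
from h import *
import sys
o=st();t=o['tcp_pos']*1
Rm=R.from_rotvec(o['orientation']).as_matrix()
for c in ['side','top']:
    p,d=grab(c,c+'4.png');P,uv=unproj(c,d);col=p[uv[:,1],uv[:,0]].astype(int)
    green=(col[:,1]>1.2*col[:,0])&(col[:,1]>1.05*col[:,2])
    Q=(P-t)@Rm*1000 # tool coords
    m=(abs(Q[:,1])<90)&(abs(Q[:,2])<95)&green
    G=Q[m&(Q[:,0]>-1)&(Q[:,0]<17)]
    if len(G)>20: print(c,'lid in tool (y,z)',len(G),cv2.minAreaRect(G[:,1:].astype(np.float32)),'depth',np.percentile(G[:,0],[5,50,95]),'slope',np.degrees(np.linalg.lstsq(np.c_[G[:,1:],np.ones(len(G))],G[:,0],rcond=None)[0][:2]))
    m=(P[:,0]>.48)&(P[:,0]<.68)&(P[:,1]>.14)&(P[:,1]<.31)&(abs(P[:,2]-.06)<.008)&green
    G=P[m]
    if len(G)>20: print('rim',len(G),cv2.minAreaRect((G[:,:2]*1000).astype(np.float32)))
a=cv2.imread('pics/side4.png')[70:220,120:320];b=cv2.imread('pics/top4.png')[130:280,100:300]
cv2.imwrite('pics/c4.png',cv2.resize(np.hstack([a,b]),None,fx=2,fy=2,interpolation=cv2.INTER_CUBIC))
E
python3 e.py
```

```text
clock: 12.35
tcp_pos: [0.579, 0.2245, 0.2625]
orientation: [0.123, 1.569, -0.125]
contact_force: [-0.8, 0.4, -5.3]
grip_width: 0.0163
12.35 [0.579  0.2245 0.2625] [ 0.123  1.569 -0.125] [-0.8  0.4 -5.3] 0.0163
[[-0.001  0.157  0.988]
 [-0.001  0.988 -0.157]
 [-1.    -0.001 -0.001]]
side lid in tool (y,z) 693 ((-1.6441535949707031, -0.7598114013671875), (140.60780334472656, 120.41686248779297), 89.99259948730469) depth [ 5.66034591  7.5769363  10.16753811] slope [-0.78709653  0.15382694]
rim 334 ((580.3509521484375, 225.75701904296875), (125.61882781982422, 141.12234497070312), 81.38611602783203)
top lid in tool (y,z) 1051 ((-3.0656700134277344, 0.5463485717773438), (138.18145751953125, 113.81106567382812), 89.99375915527344) depth [ 5.44874677  8.29218901 11.439922  ] slope [-0.11938997  0.14043593]
rim 119 ((575.0379638671875, 183.45376586914062), (35.39890670776367, 137.94776916503906), 80.58488464355469)
```

View pics/c4.png

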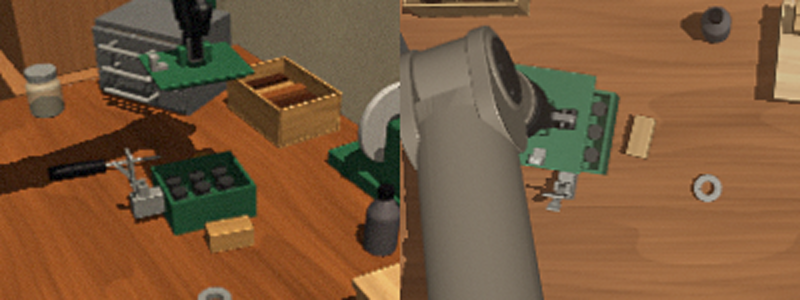

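The lid hangs level and aligned above the case. I shift it about 2 mm and lower it.

```bash
python3 -m pendant '[0,30,1.5,2,0, 0,45,0,0,0, 0,45,0,0,0, 0,40,0,0,0, 0,16,0,0,0, 0,3,0,0,0, 0,3,0,0,0, 0,2,0,0,0, 0,0,0,0,0]' 70 && python3 -m pendant '[0,2,0,0,0, 0,2,0,0,0, 0,2,0,0,0, 0,0,0,0,0]' 70
```

```text
clock: 13.58
tcp_pos: [0.582, 0.2269, 0.0801]
orientation: [0.124, 1.566, -0.122]
contact_force: [-0.3, -0.3, -5.1]
grip_width: 0.0164
clock: 14.08
tcp_pos: [0.5815, 0.2267, 0.0731]
orientation: [0.123, 1.567, -0.123]
contact_force: [0.4, -0.1, -5.4]
grip_width: 0.0165
```

```bash
python3 -m pendant '[0,1,0,0,0, 0,1,0,0,0, 0,0,0,0,0]' 70
```

```text
clock: 14.45
tcp_pos: [0.5817, 0.2267, 0.0727]
orientation: [0.124, 1.567, -0.123]
contact_force: [-5.8, -1.5, 8.6]
grip_width: 0.0163
```

Contact at TCP z 0.0727 matches the seated height. I release, rise and check.

```bash
python3 -m pendant '[40,0,0,0,0, 40,0,0,0,0, 40,-20,0,0,0, 40,-45,0,0,0, 20,-45,0,0,0, 0,-40,0,0,0, 0,0,0,0,0]' 30; cat > f.py <<'E'
from h import *
import sys
tag=sys.argv[1]
C=np.array([.5805,.2250,0]);a=np.radians(-9);Rc=np.array([[np.cos(a),-np.sin(a),0],[np.sin(a),np.cos(a),0],[0,0,1]])
o=st();print('tcp in case',np.round((o['tcp_pos']-C)@Rc*1000,1))
for c in ['side','top']:
    p,d=grab(c,c+tag+'.png');P,uv=unproj(c,d);col=p[uv[:,1],uv[:,0]].astype(int)
    green=(col[:,1]>1.2*col[:,0])&(col[:,1]>1.05*col[:,2]);grey=(abs(col[:,0]-col[:,2])<30)&(abs(col[:,0]-col[:,1])<25)
    Q=(P-C)@Rc*1000
    G=Q[green&(abs(Q[:,2]-65)<6)&(abs(Q[:,0])<90)&(abs(Q[:,1])<75)]
    if len(G)>50:print(c,'lid top',len(G),cv2.minAreaRect(G[:,:2].astype(np.float32)),'z',np.median(G[:,2]),'slopes deg',np.degrees(np.linalg.lstsq(np.c_[G[:,:2],np.ones(len(G))],G[:,2],rcond=None)[0][:2]))
    G=Q[green&(abs(Q[:,2]-92)<6)&(abs(Q[:,0])<40)&(abs(Q[:,1])<30)]
    if len(G)>20:print(c,'rib',len(G),G.mean(0),cv2.minAreaRect(G[:,:2].astype(np.float32)))
    L=grey&(Q[:,0]>-175)&(Q[:,0]<-35)&(abs(Q[:,1])<28)&(Q[:,2]>67)&(Q[:,2]<140)
    print(c,'latch pts (case mm)');q=Q[L];q=q[np.argsort(-q[:,2])];print(np.round(q[::max(1,len(q)//14)]).astype(int).tolist())
A=cv2.imread(f'pics/side{tag}.png')[120:210,150:270];B=cv2.imread(f'pics/top{tag}.png')[165:255,140:260]
cv2.imwrite(f'pics/c{tag}.png',cv2.resize(np.hstack([A,B]),None,fx=3.3,fy=3.3,interpolation=cv2.INTER_CUBIC))
E
python3 f.py 5
```

```text
clock: 15.32
tcp_pos: [0.5842, 0.2272, 0.2265]
orientation: [0.127, 1.56, -0.12]
contact_force: [-0.3, -0.7, -0.7]
grip_width: -0.0001
15.32 [0.5842 0.2272 0.2265] [ 0.127  1.56  -0.12 ] [-0.3 -0.7 -0.7] -0.0001
[[ 0.008  0.157  0.988]
 [ 0.004  0.988 -0.157]
 [-1.     0.005  0.007]]
tcp in case [  3.3   2.8 226.5]
side lid top 743 ((-0.50830078125, 0.6309432983398438), (127.20394134521484, 139.32916259765625), 89.9856948852539) z 64.76682390502152 slopes deg [0.16708053 0.59023878]
side rib 70 [-0.48855369 -1.4014794  91.14669891] ((0.28582191467285156, 0.9650411605834961), (49.51860046386719, 20.037778854370117), 2.987823963165283)
side latch pts (case mm)
[[-116, -11, 129], [-114, 13, 126], [-136, 4, 115], [-133, -8, 111], [-113, 13, 105], [-123, 2, 99], [-119, -4, 90], [-64, -1, 86], [-116, -2, 85], [-60, -7, 81], [-106, 4, 76], [-108, -4, 73], [-105, -3, 72], [-99, 10, 70], [-114, -14, 69], [-96, 7, 67]]
top lid top 1101 ((1.7511978149414062, 0.08285903930664062), (118.8720703125, 139.61541748046875), 89.58171844482422) z 64.76338033202266 slopes deg [0.16857339 0.1880203 ]
top rib 29 [-12.11380368   0.66615475  92.30313619] ((-12.32398509979248, 1.6678686141967773), (14.629270553588867, 19.607994079589844), 89.15152740478516)
top latch pts (case mm)
[[-111, -1, 132], [-112, 6, 126], [-132, -7, 115], [-127, -5, 107], [-112, -17, 102], [-110, 12, 91], [-62, -2, 87], [-61, -8, 86], [-109, 4, 83], [-105, -1, 77], [-45, 0, 72], [-102, 1, 71], [-41, -2, 70], [-42, 2, 69], [-45, -2, 67]]
```

View pics/c5.png

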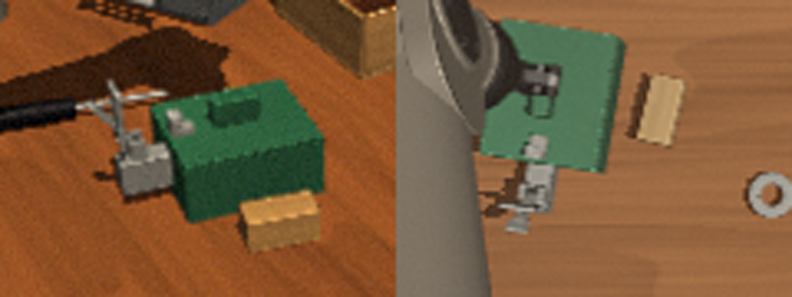

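The lid is seated level (plate top 64.8 mm, centred within about 1 mm). The lever is at about 0.96 and the loop is upright. I go behind the lever with the fingers shut and push it up.

```bash
python3 -m pendant '[0,0,-0.8,-25,0, 0,0,-1,-45,0, 0,0,-1,-50,0, 0,0,0,-48,0, 0,40,0,0,0, 0,45,0,0,0, 0,30,0,0,0, 0,6,0,0,0, 0,0,0,0,0]' 30 && python3 -m pendant '[0,0,0,8,0, 0,0,0,8,0, 0,0,0,8,0, 0,0,0,8,0, 0,0,0,6,0, 0,0,0,6,0, 0,0,0,0,0]' 30; python3 f.py 6 | tail -7
```

```text
clock: 16.55
tcp_pos: [0.4152, 0.2499, 0.1003]
orientation: [0.123, 1.568, -0.124]
contact_force: [-0.1, -1.1, 0.1]
grip_width: 0.0005
clock: 17.42
tcp_pos: [0.4595, 0.243, 0.1003]
orientation: [0.124, 1.566, -0.124]
contact_force: [1.0, -0.5, 0.2]
grip_width: -0.0001
side rib 69 [-1.37631498 -1.50068096 91.25667263] ((0.6414299011230469, 1.3183250427246094), (49.452693939208984, 20.558103561401367), 3.0078535079956055)
side latch pts (case mm)
[[-123, -17, 137], [-125, -7, 129], [-111, 2, 124], [-113, -7, 123], [-110, -6, 118], [-127, -11, 114], [-111, -5, 110], [-93, 17, 105], [-109, -7, 101], [-100, -16, 89], [-56, 5, 85], [-60, -6, 81], [-113, 15, 78], [-49, 0, 71], [-63, -4, 69]]
top lid top 1309 ((1.3979110717773438, 0.6634597778320312), (119.64849090576172, 139.2053985595703), 89.97637176513672) z 64.98933283590924 slopes deg [0.06381241 0.00767363]
top rib 75 [ 2.55633478  0.45779079 92.41077029] ((2.482715606689453, 0.5863542556762695), (49.545997619628906, 15.961692810058594), 0.12415790557861328)
top latch pts (case mm)
[[-77, -13, 127], [-78, 13, 123], [-78, -6, 119], [-79, -18, 116], [-88, 15, 108], [-94, 13, 100], [-102, -17, 90], [-63, 7, 88], [-55, -1, 86], [-56, 6, 83], [-110, -9, 81], [-107, -11, 77], [-104, -6, 73], [-48, -3, 71], [-96, 3, 70], [-60, -8, 68]]
```

View pics/c6.png

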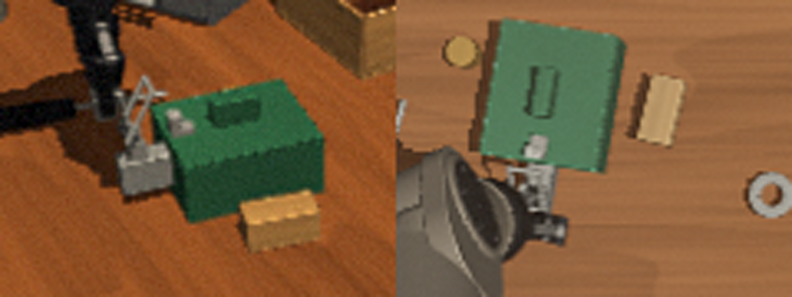

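Lever at about 1.39, with the loop leaning towards the lid. I push on to about 1.95.

```bash
python3 -m pendant '[0,0,0,5,0, 0,0,0,5,0, 0,0,0,5,0, 0,0,0,4,0, 0,0,0,3,0, 0,0,0,2,0, 0,0,0,0,0, 0,0,0,0,0, 0,0,0,0,0]' 30; python3 f.py 7 | tail -8
```

```text
clock: 18.65
tcp_pos: [0.4826, 0.2395, 0.1004]
orientation: [0.123, 1.567, -0.123]
contact_force: [0.6, -0.0, -0.7]
grip_width: 0.0
side lid top 721 ((0.21488189697265625, 0.5518951416015625), (126.41983032226562, 140.12332153320312), 89.43034362792969) z 64.64566025058494 slopes deg [0.16595256 0.68196723]
side rib 69 [ 6.59213175e-02 -9.00225792e-01  9.09665494e+01] ((0.029893875122070312, 1.0063247680664062), (49.24526596069336, 21.483760833740234), 5.5304131507873535)
side latch pts (case mm)
[[-101, -15, 138], [-112, 6, 129], [-82, 5, 123], [-108, -8, 119], [-92, -7, 114], [-89, -5, 109], [-96, -3, 99], [-66, -5, 85], [-101, 9, 82], [-95, -16, 80], [-82, -17, 78], [-56, -14, 77], [-74, 15, 76], [-108, 11, 71]]
top lid top 1251 ((1.7510223388671875, 0.6246490478515625), (119.7564926147461, 138.7735595703125), 89.92689514160156) z 64.7898171390946 slopes deg [ 0.1214689  -0.02108343]
top rib 73 [ 2.44400103  0.77414184 92.26983533] ((2.594491958618164, 1.297102451324463), (15.19812297821045, 49.57437515258789), 89.58793640136719)
top latch pts (case mm)
[[-81, -11, 127], [-60, 5, 88], [-62, 1, 86], [-61, -5, 84], [-59, 2, 84], [-48, -5, 81], [-46, 6, 79], [-57, -13, 77], [-60, -13, 76], [-45, 0, 76], [-50, -14, 75], [-73, -15, 73], [-47, -10, 72], [-41, -5, 70], [-60, -8, 68]]
```

View pics/c7.png

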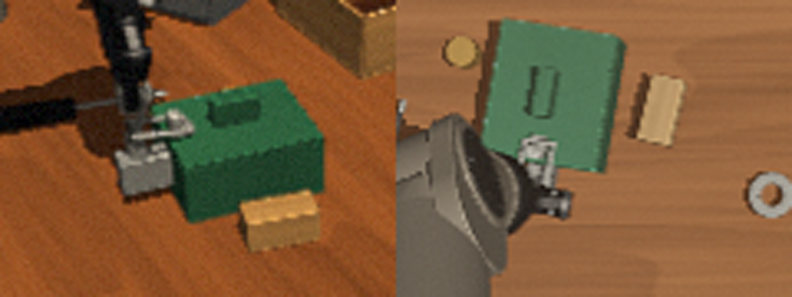

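The loop is down over the keeper: its bar is at about (-46, 76) in the case frame, beyond the lip and on the ledge. The lever is at about 1.88. I go round and draw the lever back.

```bash
python3 -m pendant '[0,0,0,-6,0, 0,-30,0,0,0, 0,-20,0,0,0, 0,0,0,30,0, 0,0,0,22,0, 0,20,0,0,0, 0,28,0,0,0, 0,0,0,0,0, 0,0,0,-8,0, 0,0,0,-8,0, 0,0,0,-8,0, 0,0,0,-6,0, 0,0,0,-6,0, 0,0,0,-6,0, 0,0,0,0,0]' 30; python3 f.py 8 | tail -8
```

```text
clock: 20.62
tcp_pos: [0.4855, 0.239, 0.1021]
orientation: [0.123, 1.568, -0.123]
contact_force: [0.4, -1.2, 0.3]
grip_width: -0.0002
side lid top 723 ((-0.6876068115234375, -0.3112945556640625), (124.18534851074219, 139.82159423828125), 89.79782104492188) z 64.68076626823405 slopes deg [0.02001772 0.66412092]
side rib 69 [-0.74184824 -1.33560748 91.23159013] ((-0.7357635498046875, 0.9905767440795898), (20.601354598999023, 50.906333923339844), 89.92034149169922)
side latch pts (case mm)
[[-104, -16, 140], [-109, -7, 133], [-116, -9, 125], [-107, -7, 121], [-115, -12, 115], [-89, -5, 109], [-106, -4, 91], [-66, 5, 84], [-113, -12, 79], [-98, -15, 77], [-99, 19, 76], [-94, -13, 75], [-63, -17, 73], [-50, -5, 71]]
top lid top 1259 ((0.9205322265625, 0.6798515319824219), (120.19145965576172, 138.01112365722656), 89.72036743164062) z 64.84222969800113 slopes deg [-0.08470309  0.03112601]
top rib 71 [ 0.89760459  0.72799848 92.08030464] ((1.4764728546142578, 1.0805573463439941), (49.5848388671875, 15.111490249633789), 0.04345826432108879)
top latch pts (case mm)
[[-59, 1, 90], [-55, -1, 88], [-53, 6, 87], [-61, -8, 85], [-53, 3, 84], [-79, -17, 78], [-86, -18, 77], [-64, 13, 77], [-76, -16, 76], [-54, 15, 74], [-60, 11, 73], [-46, 7, 71], [-42, 1, 71], [-45, 1, 70], [-42, 5, 68]]
```

View pics/c8.png

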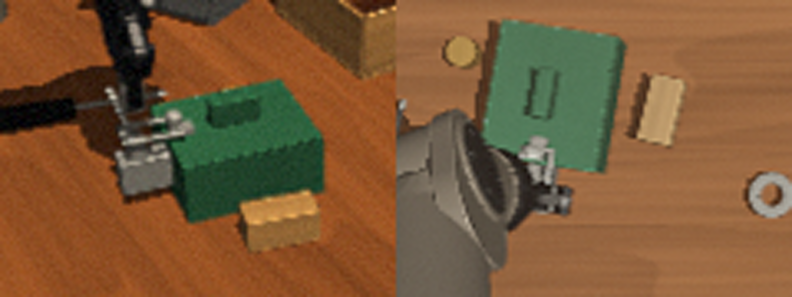

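The bar has gone under the lip, since it no longer shows past the keeper, and the wires straddle it at z 73–78. The loop is hooked. Now I press the lever over.

```bash
python3 -m pendant '[0,0,0,-6,0, 0,-1,0,-6,0, 0,0,0,-5,0, 0,2.5,0,-7,0, 0,2.5,0,-7.5,0, 0,5,0,-6,0, 0,6,0,-6,0, 0,7,0,-4,0, 0,8,0,-3,0, 0,4,0,-1,0, 0,3,0,-0.5,0, 0,2,0,0,0, 0,1,0,0,0, 0,1,0,0,0, 0,0,0,0,0]' 30; python3 f.py 9 | tail -8
```

```text
clock: 22.6
tcp_pos: [0.4348, 0.2471, 0.0651]
orientation: [0.126, 1.57, -0.122]
contact_force: [-16.0, -7.9, 54.8]
grip_width: 0.0001
side lid top 730 ((-2.1889801025390625, 0.4355812072753906), (125.11852264404297, 143.56182861328125), 89.93732452392578) z 64.66318747102457 slopes deg [0.06465897 0.54734529]
side rib 71 [-5.8215931  -1.08174004 91.04215815] ((-4.823783874511719, 0.7715816497802734), (49.09355545043945, 20.098033905029297), 3.1236612796783447)
side latch pts (case mm)
[[-137, -14, 139], [-163, -17, 133], [-162, 5, 106], [-157, -7, 94], [-139, -8, 90], [-147, -15, 86], [-58, 0, 84], [-144, -13, 80], [-62, -11, 77], [-62, -13, 75], [-71, 13, 73], [-78, 13, 71], [-160, -7, 69], [-101, -12, 69], [-95, -13, 68]]
top lid top 1316 ((-1.2278213500976562, 0.90386962890625), (118.98807525634766, 142.2230224609375), 89.93710327148438) z 64.9190139535608 slopes deg [0.1437718 0.0441241]
top rib 71 [-2.59511143  0.166059   91.87779937] ((-2.542318344116211, 1.1439704895019531), (15.681743621826172, 47.93276596069336), 89.6833267211914)
top latch pts (case mm)
[[-139, -26, 119], [-61, -5, 87], [-62, -2, 85], [-63, 5, 83], [-57, -13, 79], [-104, -10, 76], [-46, 3, 74], [-57, 12, 73], [-93, -11, 72], [-52, 3, 71], [-98, -5, 70], [-54, -4, 70], [-87, 14, 69], [-111, -3, 69], [-99, 6, 68], [-102, -1, 68], [-108, -2, 67]]
```

View pics/c9.png

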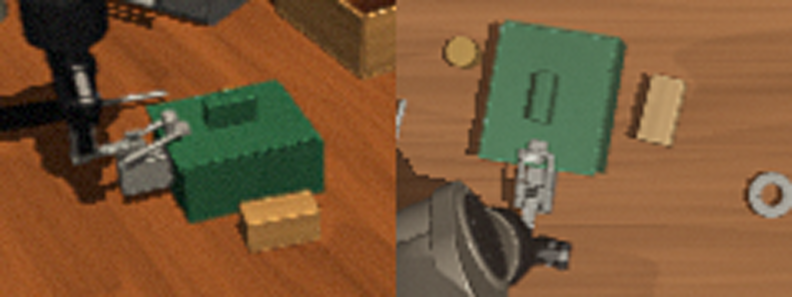

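The lever is on its stop and the loop is taut on the keeper. I back off and check.

```bash
python3 -m pendant '[0,-4,0,0,0, 0,-10,0,0,0, 0,-40,0,0,0, 0,-50,0,0,0, 0,-50,0,0,0, 0,-20,50,0,0, 0,0,55,0,0, 0,0,50,0,0, 0,0,0,0,0]' 30; python3 f.py 10 | tail -8; python3 b.py | grep -E 'blank|shelf'
```

```text
clock: 23.82
tcp_pos: [0.4579, 0.4046, 0.2345]
orientation: [0.119, 1.568, -0.118]
contact_force: [0.6, -1.5, -0.8]
grip_width: -0.0001
side lid top 724 ((-2.5899734497070312, 1.4995994567871094), (143.61936950683594, 124.76128387451172), 0.07321003824472427) z 64.74342733944079 slopes deg [-0.05750842  0.68268925]
side rib 64 [-5.5131742  -0.80718731 91.58952142] ((-4.524208068847656, 1.2602291107177734), (21.00825309753418, 49.53385925292969), 87.8798599243164)
side latch pts (case mm)
[[-63, 4, 87], [-69, -4, 86], [-65, 10, 84], [-61, -20, 78], [-61, -9, 76], [-65, -10, 74], [-72, -11, 72], [-76, -14, 71], [-47, 6, 71], [-94, -11, 70], [-107, -11, 70], [-100, 6, 69], [-102, 8, 68], [-143, 1, 68], [-54, -4, 67]]
top lid top 1307 ((-1.2343597412109375, 0.34214019775390625), (141.84014892578125, 120.43402862548828), 0.12097132951021194) z 64.83400928237137 slopes deg [-0.1193525   0.10180243]
top rib 70 [-2.62346495  0.36697485 92.48078929] ((-2.6566162109375, 1.27667236328125), (15.009745597839355, 47.69815444946289), 89.5282974243164)
top latch pts (case mm)
[[-63, 7, 90], [-66, 1,
[... 717 characters left out ...]
                                                      ~~~~~~~~~~~~~^^^^^^^^^^^^^^^^^^
    return _quantile_unchecked(
        a, q, axis, out, overwrite_input, method, keepdims, weights)
    return _ureduce(a,
                    func=_quantile_ureduce_func,
    ...<5 lines>...
                    overwrite_input=overwrite_input,
                    method=method)
    r = func(a, **kwargs)
    result = _quantile(arr,
                       quantiles=q,
    ...<2 lines>...
                       out=out,
                       weights=wgt)
    slices_having_nans = np.isnan(arr[-1, ...])
                                  ~~~^^^^^^^^^
IndexError: index -1 is out of bounds for axis 0 with size 0
```

View pics/c10.png

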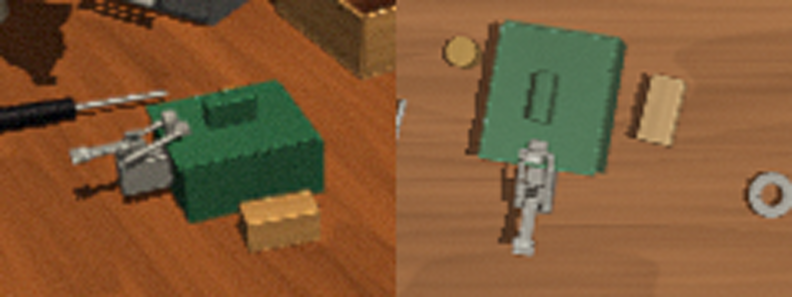

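```bash
python3 -c "
from h import *
print(r.hand_in())"
```

```text
the job is handed in; nothing more can be done
None
```

The lid is on the case and latched shut, and I handed the job in at about 24 s of the 64 s allowed.

**What I did:** I pulled the lid out flat by its keeper until it lay clear of the shelf. Then I lifted it by the rib, set it on the case and let go. Pushing the lever up to about 1.9 rad dropped the loop over the keeper. I drew the lever back until the loop's bar was under the lip, checked that in a picture, and only then pressed the lever down flat.

**Last checks:**
- **Lid:** it sits level, with its plate top at 64.8 mm against 65 mm expected. Closing the latch drew it about 3 mm towards the latch, within its play.
- **Latch:** the loop is on the keeper. The lever is down and stayed down after I backed off; its top face read 68–70 mm against 66.5 mm for dead flat, roughly camera error.
- **Other things:** the blank, bush and collar look unmoved near the case in the last picture. I did not re-measure them, because my check script stopped with an error. That picture does not show the shelf, chuck, oil can or spanner.
- **Force:** the fingertips pressed the lever against its stop with about 55 N (58 N in all at the wrist, limit 120 N), more than was needed. The 40 N limit is for the arm and the gripper's body, and this was the fingertips.

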